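# Set the length stop against the plaster mould

## Robot

A 7-joint arm with a two-finger parallel gripper is mounted at the origin on the work surface. World frame = base frame: x ahead of the robot, y to its left, z up, the work surface at z = 0. Lengths are in mm, angles in rad, forces in N, time in s.
With the tool pointing down it reaches from about 400 to 925 mm from the base axis. Payload 5.6 kg.
Tool frame: the origin (TCP) lies at the very end of the fingers, on their centre line; the grasp point (between the pads) lies 19 mm behind it (robot.grip_depth is the z of the grasp point in the tool frame, in mm); z points along the fingers, y is the line along which they close (so a half turn about z gives the same grasp; the last joint's range is limited). The gripper opens to 85 mm and grips with 20 to 120 N. Pads are 22 mm wide; open, the fingers measure 114 mm over their backs; the gripper's body (76 mm by 85 mm) begins 54 mm behind the grasp point. The pads swing forward as they close: fully open they stand 13 mm farther back than shut.
Start: joints at [-1.215, 0.468, -0.012, 1.603, 0.006, 1.071, -0.056], TCP at [252.443, 598.983, 231.29] pointing down, gripper open.
Joint ranges: [-2.53, 2.53], [-0.31, 2.02], [-1.57, 1.55], [0.28, 2.44], [-1.29, 4.43], [0.15, 1.84], [-2.92, 2.92]. Speed limits (rad/s): [2.57, 2.57, 3.14, 3.14, 3.14, 3.14, 3.14].

## Interface

Orientations are given as a rotation vector (axis times angle).
In Python, from cell import telemetry, grab_frame, robot gives the robot as it stands.
- The arm moves only by the tool step_arm, never from a script. Its argument "rows" is text: rows parted by semicolons, each of 6 numbers parted by spaces: the shift along the tool's x, y, z in m, then the turn, a rotation vector about the tool's x, y, z in rad. In form: tx ty tz ax ay az; .... A call has 1 to 20 rows; each row shifts and turns the commanded pose from where the row before left it, along the tool's axes as they then stand; what a row does not reach is not made up. A row lasts 1/10 s, in which the tool goes at most 50 mm and 8.59 degrees, less where a joint would pass 70% of its speed; a pose out of reach is approached as far as the arm can. A call with a gripper value outside its range is refused whole. "hand" is the closure in counts, from 0 (fully open) to 255 (shut), set as the call begins (left out, the last holds). The fingers move at their own pace and stop on an object; the grip force is fixed at half the most. Time passes only in rows, so rows that do not move let the fingers close. It gives the time, the measured TCP pose, the force, the opening and the grip force at its end, in the units of the state.
- telemetry.observe(): the state, without advancing time (a new reading comes with each control period).
- grab_frame(name): name is "side" or "top" or "wrist"; returns a dict with "img" (420x560x3 uint8, blue, green, red), "fx", "fy", "cx", "cy" (pixels), "k1" (the pictures are not rectified: a ray, as slopes to the right and down, at radius r is drawn at 1 + k1 r^2 times it, then the intrinsics apply), "R" (3x3) and "t" (3): a world point X has camera coordinates R X + t. Camera axes: x right, y down, z forward; pixel columns grow to the right and rows downward; lengths in mm; the calibration is good to about 2 mm. A picture is of the moment at which its call begins. There is no depth.
- robot.close_job(): hands the job in; it is judged then, once.
The state is a dict: "time": time; "joint_pos": joint angles; "joint_vel": joint speeds; "tau": joint torques, N m; "ee_pos": TCP position; "tcp_rot": TCP orientation; "contact_force": force on the tool from outside, world axes, zero at the start; "torque": the same for the moment, N m; "opening": finger opening in mm; "grasp_force": force on a finger pad.
Only numpy, scipy, OpenCV 4.12 (cv2) and the standard library are available. Lean on these libraries where they do the work, as an engineer would, in place of code of your own. Each camera call takes 0.05 s, during which the arm holds its last target. There are 200 camera calls.

## Task

On the tile jig, loosen the thumbscrew of the stop collar, slide the collar along its rod until the rubber pad on its arm bears with about 8 N against the end of the rectangular plaster mould's foot, and tighten the thumbscrew again so that the pad stays pressed there; then let go. Plaster chips easily, so never press it with more than 12 N, never drag the collar along while it is clamped, and do not push the stop against the round bat or disturb the dish, the knife and the cup.

Things in the scene. Friction and masses are not known exactly. Their poses are not given: they have to be found in the camera images.
- jig: Plywood jig fixed on the bench, 200 x 480 x 18 mm; origin at the centre of its underside, y along its length. A 16 mm steel rod runs parallel to jig y at jig x = +60 mm, 60 mm above the bench, between end brackets (tops 84 mm above the bench) at jig y = +-226 mm. Two plaster pieces lie fixed on the board, one by each end of the rod, either way round.
- collar (a joint): Position (m) of the stop collar along the guide rod, 0 at mid-length, growing towards jig +y; range -0.17 to 0.17. The collar is a dark steel ring, 40 mm across and 26 mm wide, weighing 0.25 kg; loose, it slides with about 1.5 N of friction; clamped, it holds against some tens of N.
- screw (a joint): Thumbscrew angle (rad): 0 is hard tight (end stop), grows as it is loosened, counter-clockwise seen from above, to an end stop at 1.7. It clamps the collar ever less up to 0.7 and not at all beyond; 1.1 is comfortably loose; tight again means below 0.25. It turns with about 0.15 to 0.2 N m and stays where it is left.
- screw_head (a point): Centre of the thumbscrew's steel head, on its upright axis right above the rod, 111 mm above the bench. The head is a paddle 38 mm long (own x), 12 mm thick (own y), 98 to 124 mm above the bench; grip it across the thickness. At screw 0 its length lies across the rod. Collar top 80 mm, boss 83 mm above the bench. The collar can be slid by the gripped head.
- stop_pad (a point): Centre of the black rubber pad on the collar's arm, 30 mm (jig x) x 12 mm (along the rod) x 18 mm high, 42 mm above the bench, 85 mm from the rod's axis towards jig -x, level with the screw along the rod. Its two 30 x 18 mm faces look along the rod, one each way. The rubber yields about 1.5 mm at 12 N.
- mould_middle (a point): Middle of the rectangular white plaster mould, its top hollowed: 85 mm across, 84 mm along the rod, 40 mm high, fixed on the 18 mm board, square to the rod (own y parallel to it). At each end a plaster foot, 80 mm across and 25 mm high, sticks out 4 to 44 mm: casts differ, so its end face lies 46 to 86 mm from here. The face towards the pad is the one to meet.
- bat_middle (a point): Middle of the round white plaster bat, 90 mm across and 34 mm high, fixed on the jig by the other end of the rod. Not to be touched by the stop.
- dish: White ceramic plate, 150 mm across, 18 mm high, loose beyond the jig; origin under its centre. Leave alone.
- knife: Wooden-handled modelling knife, 195 mm long along its own x, loose beyond the jig; origin near its middle. Leave alone.
- cup: Terracotta cup, 72 mm wide, 80 mm high, loose beside the jig; origin under its centre. Leave alone.

How it is judged (in metres and radians):
On the way, in this order (a step that is already met when the one before it is completed fails the run):
1. the thumbscrew is loosened (beyond 0.75 rad) (value of joint screw above 0.75 rad), for 0.1 s.
2. with the screw loose, the pad bears on the mould with more than 4 N (value of joint screw above 0.5 rad and contact force between collar and mould above 4 N), for 0.2 s.
3. the thumbscrew is tight again (below 0.25 rad) (value of joint screw below 0.25 rad), for 0.1 s.
At the end, for the whole second after the job is handed in: the thumbscrew is tight (below 0.25 rad) and the collar stands still with its rubber pad still pressing (over 0.3 N) on the end of the rectangular mould's foot (value of joint screw below 0.25 rad and contact force between collar and mould above 0.3 N and velocity of joint collar between -0.003 and 0.003 m/s); the robot touches nothing.
It fails at once if the stop presses on the mould with more than 12 N (contact force between collar and mould above 12 N).
It fails at once if the stop is pushed against the round bat (contact force between collar and bat above 2 N).
It fails at once if the collar is dragged along while the screw still clamps it (value of joint screw below 0.35 rad and (velocity of joint collar above 0.02 m/s or velocity of joint collar below -0.02 m/s)).
It fails at once if the dish, knife or cup is moved by more than 20 mm (distance of any of dish, knife, cup from where it was at the start of the episode above 0.02 m).
It also fails if it takes over 72 s, if anything falls off the work surface, if the arm or the gripper's body presses on something with over 40 N, if the wrist force passes 120 N, or if a joint passes its speed limit or range.

## Working session

There is one attempt and no reset: what is moved stays moved. The work goes in short steps, Python scripts to look and compute and a tool call to move; the robot and the scene stay as the last step left them, time stands still between calls to the robot, and variables do not carry over. Pictures are saved under pics/ and viewed, at most 10 in all, crops included, and the job is handed in when it is done.

Besides the shell and the picture viewer there is one more tool, called after "Call:" as name(argument=value, ...) on one line, values as JSON. step_arm: Moves the arm, as the interface text tells. Its arguments: {"type":"object","properties":{"rows":{"type":"string"},"hand":{"type":"number"}},"required":["rows"]}

```bash
mkdir -p pics; ls; cat > h.py <<'E'
import numpy as np, cv2
from cell import telemetry, grab_frame, robot
from scipy.spatial.transform import Rotation as Ro
def save(name,fn):
    f=grab_frame(name); cv2.imwrite('pics/'+fn,f['img']); 
    np.savez('pics/'+fn[:-4]+'.npz',**{k:f[k] for k in f}); return f
def load(fn): return np.load('pics/'+fn+'.npz')
def pt(f,u,v,z):
    K=np.array([[f['fx'],0,f['cx']],[0,f['fy'],f['cy']],[0,0,1.]])
    d=np.array([(u-f['cx'])/f['fx'],(v-f['cy'])/f['fy']]); s=d.astype(float).copy()
    for _ in range(20): s=d/(1+f['k1']*(s@s))
    R=np.array(f['R']);t=np.array(f['t']);c=-R.T@t;r=R.T@np.array([*s,1.])
    return c+r*(z-c[2])/r[2]
def px(f,X):
    c=np.array(f['R'])@np.array(X,float)+np.array(f['t']); s=c[:2]/c[2]; s=s*(1+f['k1']*(s@s))
    return s*np.array([f['fx'],f['fy']])+np.array([f['cx'],f['cy']])
E
python3 - <<'E'
from h import *
for n in ('top','side'): save(n,n+'1.png')
s=telemetry.observe(); print(s)
E
```

```text
pics
{'time': 0.1, 'joint_pos': array([-1.21498959,  0.46838571, -0.011603  ,  1.60352238,  0.00600413,
        1.07140374, -0.05632312]), 'joint_vel': array([-5.71592328e-05, -7.49443170e-04, -1.68384402e-03, -1.27709666e-03,
        2.11374508e-04,  1.60866633e-03, -1.90930879e-03]), 'tau': array([ 8.84554956e-04, -5.33518016e+01,  2.14302214e-02, -2.51961672e+01,
        1.14579464e-02,  4.31073859e-03, -3.32543277e-05]), 'ee_pos': array([252.27312884, 598.50019689, 230.37469048]), 'tcp_rot': array([-6.22390263e-01, -3.07910574e+00,  2.62511627e-03]), 'contact_force': array([0.05064773, 0.40662688, 0.61922376]), 'torque': array([ 0.00492638, -0.01836218,  0.00654668]), 'grasp_force': 0.0, 'opening': 85.21116029382021}
```

View pics/top1.png

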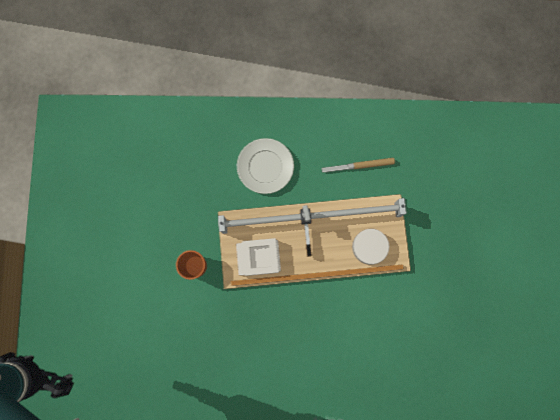

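View pics/side1.png

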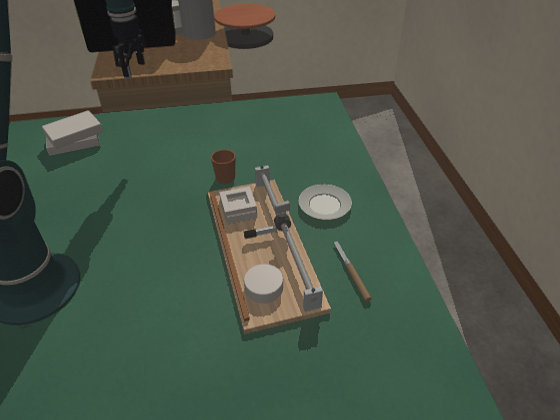

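The top view shows the mould at (259,257), the bat at (371,247), the collar and screw at (306,214), the pad at (309,252), and the bracket tops at about (222,222) and (403,205). In the side view the collar is at (283,218).

```bash
python3 - <<'E'
from h import *
f=load('top1')
for n,u,v,z in [('brL',222,222,84),('brR',403,205,84),('head',306,212,124),('pad',309,252,51),('mould',259,257,58),('bat',371,247,52),('cup',191,265,80),('c1',219,212,18),('c2',402,196,18),('c3',411,271,18),('c4',226,289,18)]:
    print(n,pt(f,u,v,z).round(1))
print(-f['R'].T@f['t'], f['R'].round(2))
im=cv2.resize(f['img'][180:300,200:420],None,fx=3.6,fy=3.6,interpolation=cv2.INTER_CUBIC); cv2.imwrite('pics/top1c.png',im)
E
```

```text
brL [592.  264.8  84. ]
brR [ 642.7 -182.6   84. ]
head [614.9  59.3 124. ]
pad [524.3  48.   51. ]
mould [509.1 172.7  58. ]
bat [ 539.6 -107.5   52. ]
cup [485.  337.7  80. ]
c1 [626.2 282.   18. ]
c2 [ 677.2 -194.8   18. ]
c3 [ 482.4 -215.6   18. ]
c4 [428.4 257.   18. ]
[ 433.03774117  100.42409096 1376.00536869] [[ 0.02 -1.   -0.  ]
 [-0.99 -0.02 -0.15]
 [ 0.15  0.   -0.99]]
```

View pics/top1c.png

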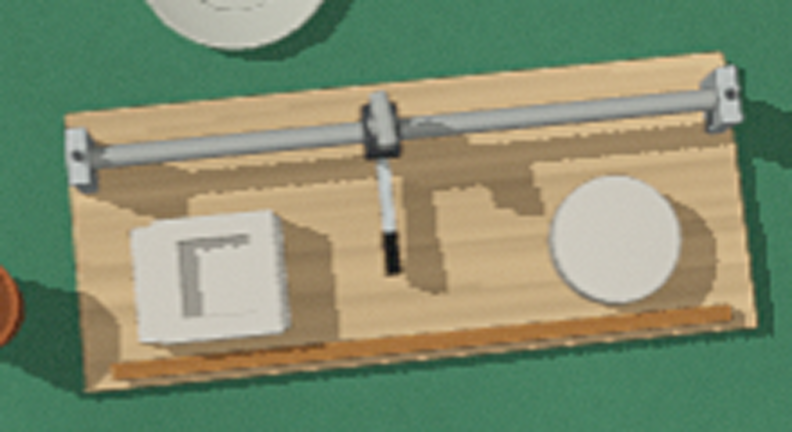

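```bash
cat >> h.py <<'E'
def plan(target, yaxis=None):
    s=telemetry.observe(); R=Ro.from_rotvec(s['tcp_rot']); p=np.array(s['ee_pos'])
    print('t',s['time'],'p',p.round(1),'F',np.round(s['contact_force'],1),'open',round(s['opening'],1),'j7',s['joint_pos'][6])
    print('shift tool m',R.inv().apply(np.array(target)-p).round(1)/1000)
    if yaxis is not None:
        z=np.array([0,0,-1.]);y=np.array([*yaxis,0]);y/=np.linalg.norm(y)
        for sg in (1,-1):
            T=np.column_stack([np.cross(sg*y,z),sg*y,z]); print('turn',sg,(R.inv()*Ro.from_matrix(T)).as_rotvec().round(3))
E
python3 -c "
from h import *
plan([615,59,200],[-.1127,.9936])"
```

```text
t 0.1 p [252.3 598.5 230.4] F [0.1 0.4 0.6] open 85.2 j7 -0.05632311891679974
shift tool m [-0.5438 -0.3562  0.031 ]
turn 1 [-0.002 -0.    -0.512]
turn -1 [-0.00e+00  2.00e-03  2.63e+00]
```

Call:
step_arm(rows="-0.034 -0.0223 0.0019 0 0 0;-0.034 -0.0223 0.0019 0 0 0;-0.034 -0.0223 0.0019 0 0 0;-0.034 -0.0223 0.0019 0 0 0;-0.034 -0.0223 0.0019 0 0 0;-0.034 -0.0223 0.0019 0 0 0;-0.034 -0.0223 0.0019 0 0 0;-0.034 -0.0223 0.0019 0 0 0;-0.034 -0.0223 0.0019 0 0 0;-0.034 -0.0223 0.0019 0 0 0;-0.034 -0.0223 0.0019 0 0 0;-0.034 -0.0223 0.0019 0 0 0;-0.034 -0.0223 0.0019 0 0 0;-0.034 -0.0223 0.0019 0 0 0;-0.034 -0.0223 0.0019 0 0 0;-0.034 -0.0223 0.0019 0 0 0", hand=0)

```text
time: 1.7
ee_pos: [615.6, 57.5, 200.4]
tcp_rot: [-0.622, -3.079, 0.0]
contact_force: [-0.3, -0.2, -0.1]
opening: 85.5
grasp_force: 0.0
```

Call:
step_arm(rows="0 0 0 0 0 0.146;0 0 0 0 0 0.146;0 0 0 0 0 0.146;0 0 0 0 0 0.146;0 0 0 0 0 0.146;0 0 0 0 0 0.146;0 0 0 0 0 0.146;0 0 0 0 0 0.146;0 0 0 0 0 0.146;0 0 0 0 0 0.146;0 0 0 0 0 0.146;0 0 0 0 0 0.146;0 0 0 0 0 0.146;0 0 0 0 0 0.146;0 0 0 0 0 0.146;0 0 0 0 0 0.146;0 0 0 0 0 0.146;0 0 0 0 0 0.146;0 0 0 0 0 0;0 0 0 0 0 0")

```text
time: 3.7
ee_pos: [614.9, 59.1, 200.5]
tcp_rot: [3.136, 0.186, -0.001]
contact_force: [-0.3, -0.1, 0.0]
opening: 85.6
grasp_force: 0.0
```

```bash
python3 -c "
from h import *
plan([615,59,200],[-.1127,.9936]); f=save('wrist','w1.png'); print(px(f,[615,59,124]),telemetry.observe()['joint_pos'].round(2))"
```

```text
t 3.7 p [614.9  59.1 200.5] F [-0.3 -0.1  0. ] open 85.6 j7 -1.2110366138565987
shift tool m [0.     0.0002 0.0005]
turn 1 [-1.000e-03  0.000e+00 -3.136e+00]
turn -1 [0.    0.001 0.006]
[281.10551412 219.65903516] [-0.74  0.55  0.82  1.75 -0.45  1.04 -1.21]
```

View pics/w1.png

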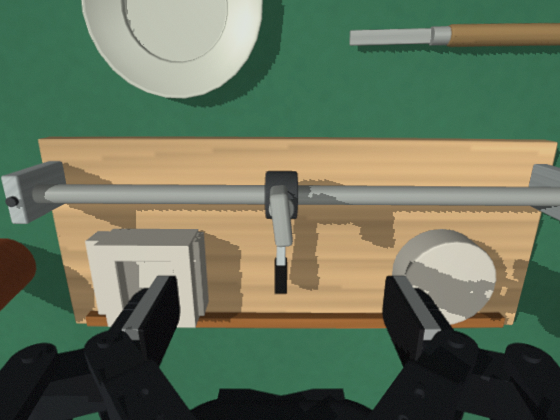

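The wrist view shows the screw head at (281,217), the pad at (281,277), and the mould at left. A low foot ends at about (206,270), and the pad's left face is at x≈275.

```bash
python3 - <<'E'
from h import *
f=load('w1')
ux=np.array([.9936,.1127,0]);uy=np.array([-.1127,.9936,0])
for th in (0,.1):
  for z in(124,98):
    print(th,z,[px(f,np.array([615,59,z])+a*(np.cos(th)*ux+np.sin(th)*uy)+b*(np.cos(th)*uy-np.sin(th)*ux)).round(0).tolist() for a in(-19,19) for b in(-6,6)])
print('rod', (pt(f,150,194,68)), pt(f,420,194,68))
O=np.array([615,59,0])
for n,u,v,z in [('padL',275,275,51),('padR',287,275,51),('footR',206,270,43),('mouldR',200,232,58),('mouldL',88,232,58)]:
    X=pt(f,u,v,z);print(n,X.round(1),'along',((X-O)@uy).round(1),'across',((X-O)@ux).round(1))
im=cv2.resize(f['img'][150:340,80:330],None,fx=3.1,fy=3.1,interpolation=cv2.INTER_CUBIC); cv2.imwrite('pics/w1c.png',im)
E
```

```text
0 124 [[290.0, 246.0], [272.0, 246.0], [291.0, 192.0], [272.0, 192.0]]
0 98 [[289.0, 232.0], [273.0, 232.0], [290.0, 182.0], [273.0, 182.0]]
0.1 124 [[293.0, 245.0], [275.0, 247.0], [288.0, 191.0], [269.0, 193.0]]
0.1 98 [[292.0, 231.0], [275.0, 232.0], [287.0, 181.0], [270.0, 183.0]]
rod [603.82282128 164.06712054  68.        ] [629.50148016 -52.10261516  68.        ]
padL [533.6  54.9  51. ] along 5.1 across -81.3
padR [534.9  44.   51. ] along -5.9 across -81.3
footR [526.7 119.8  43. ] along 70.3 across -80.9
mouldR [571.2 124.3  58. ] along 69.8 across -36.1
mouldL [559.5 221.7  58. ] along 167.9 across -36.8
```

View pics/w1c.png

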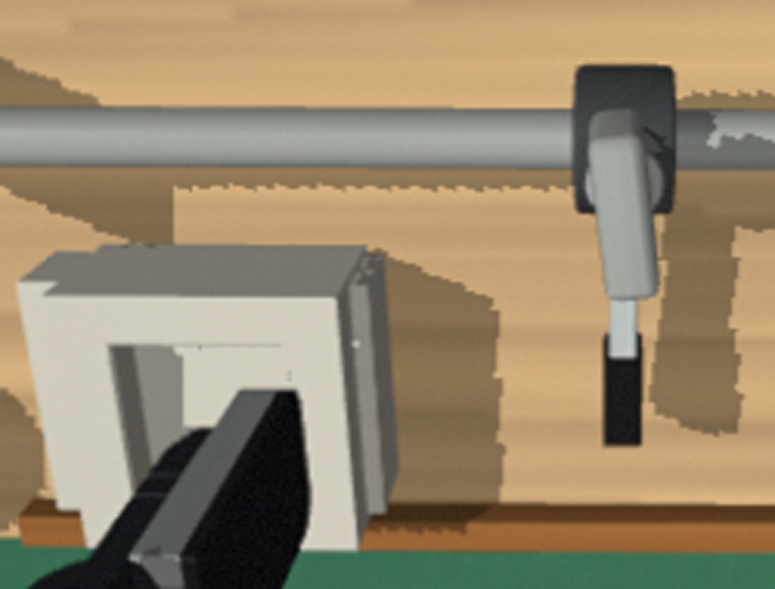

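Call:
step_arm(rows="0 0 0.02 0 0 -0.1;0 0 0.022 0 0 0;0 0 0.022 0 0 0;0 0 0.022 0 0 0;0 0 0.015 0 0 0;0 0 0.007 0 0 0;0 0 0 0 0 0")

```text
time: 4.45
ee_pos: [614.8, 58.8, 92.3]
tcp_rot: [3.123, 0.337, -0.002]
contact_force: [0.2, -0.4, 0.2]
opening: 85.3
grasp_force: 0.0
```

Call:
step_arm(rows="0 0 0 0 0 0;0 0 0 0 0 0;0 0 0 0 0 0;0 0 0 0 0 0;0 0 0 0 0 0;0 0 0 0 0 0;0 0 0 0 0 0;0 0 0 0 0 0;0 0 0 0 0 0;0 0 0 0 0 0", hand=255)

```text
time: 5.45
ee_pos: [615.4, 59.1, 93.5]
tcp_rot: [-3.123, -0.337, -0.001]
contact_force: [-1.5, 0.3, 5.6]
opening: 13.4
grasp_force: 58.6
```

Call:
step_arm(rows="0 0 0 0 0 -0.13;0 0 0 0 0 -0.13;0 0 0 0 0 -0.13;0 0 0 0 0 -0.13;0 0 0 0 0 -0.13;0 0 0 0 0 -0.13;0 0 0 0 0 -0.13;0 0 0 0 0 -0.13;0 0 0 0 0 0;0 0 0 0 0 0;0 0 0 0 0 0")

```text
time: 6.55
ee_pos: [614.3, 59.2, 93.4]
tcp_rot: [-2.542, -1.843, 0.002]
contact_force: [-4.0, 0.7, 8.3]
opening: 13.2
grasp_force: 58.8
```

```bash
cat >> h.py <<'E'
UY=np.array([-.1127,.9936,0]);UX=np.array([.9936,.1127,0])
def st():
    s=telemetry.observe();R=Ro.from_rotvec(s['tcp_rot']);p=np.array(s['ee_pos'])-[615,59,0];F=np.array(s['contact_force'])
    print('t',s['time'],'along',round(p@UY,2),'across',round(p@UX,2),'z',round(p[2],1),'F along/across/z',round(F@UY,2),round(F@UX,2),round(F[2],2),'Tz',round(s['torque'][2],2),'grip',round(s['grasp_force'],1),'j7',s['joint_pos'][6].round(2))
    x=R.as_matrix()[:,0]; print('tool x yaw rel jig',round((np.arctan2(x[1],x[0])-np.arctan2(.1127,.9936)),3),'UY in tool',R.inv().apply(UY).round(4))
E
python3 -c "
from h import *
st();save('wrist','w2.png')"
```

```text
t 6.55 along 0.26 across -0.68 z 93.4 F along/across/z 1.12 -3.91 8.29 Tz -0.04 grip 58.8 j7 -0.18
tool x yaw rel jig 1.142 UY in tool [ 0.9094 -0.4159  0.0011]
```

View pics/w2.png

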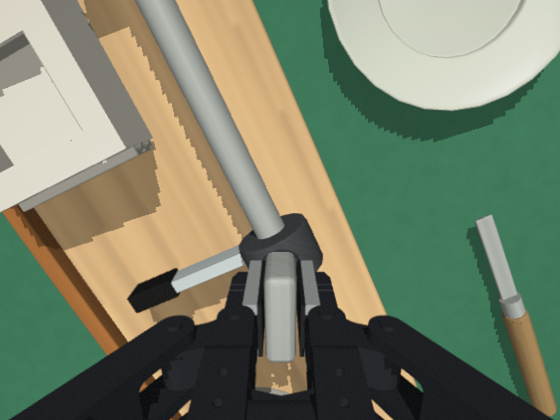

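The gripper holds the head at (280,300). The paddle is turned by about 1.14 rad, so the screw is loose. Now I slide towards the mould.

Call:
step_arm(rows="0.0046 -0.0021 0 0 0 0;0.0046 -0.0021 0 0 0 0;0.0046 -0.0021 0 0 0 0;0.0046 -0.0021 0 0 0 0;0.0046 -0.0021 0 0 0 0;0.0046 -0.0021 0 0 0 0;0.0046 -0.0021 0 0 0 0;0.0046 -0.0021 0 0 0 0;0.0046 -0.0021 0 0 0 0;0.0046 -0.0021 0 0 0 0;0 0 0 0 0 0;0 0 0 0 0 0")

```text
time: 7.8
ee_pos: [608.6, 109.4, 93.4]
tcp_rot: [-2.542, -1.843, 0.002]
contact_force: [-4.9, 0.4, 7.9]
opening: 13.6
grasp_force: 58.8
```

```bash
python3 -c "
from h import *
st()"
```

```text
t 7.8 along 50.8 across -0.69 z 93.4 F along/across/z 0.94 -4.78 7.85 Tz -0.1 grip 58.8 j7 -0.26
tool x yaw rel jig 1.142 UY in tool [ 9.093e-01 -4.160e-01  8.000e-04]
```

Call:
step_arm(rows="0.0018 -0.0008 0 0 0 0;0.0018 -0.0008 0 0 0 0;0.0018 -0.0008 0 0 0 0;0.0018 -0.0008 0 0 0 0;0.0009 -0.0004 0 0 0 0;0 0 0 0 0 0")

```text
time: 8.4
ee_pos: [607.7, 117.3, 93.4]
tcp_rot: [-2.543, -1.843, 0.003]
contact_force: [-4.6, -1.4, 7.4]
opening: 13.5
grasp_force: 58.8
```

```bash
python3 -c "
from h import *
st()"
```

```text
t 8.4 along 58.7 across -0.69 z 93.4 F along/across/z -0.88 -4.73 7.43 Tz -0.05 grip 58.8 j7 -0.28
tool x yaw rel jig 1.141 UY in tool [ 9.092e-01 -4.164e-01 -2.000e-04]
```

Call:
step_arm(rows="0.0005 -0.0002 0 0 0 0;0.0005 -0.0002 0 0 0 0;0 0 0 0 0 0")

```text
time: 8.7
ee_pos: [607.6, 118.1, 93.4]
tcp_rot: [-2.543, -1.843, 0.003]
contact_force: [-5.9, -1.1, 7.6]
opening: 13.5
grasp_force: 58.8
```

```bash
python3 -c "
from h import *
st()"
```

```text
t 8.7 along 59.54 across -0.71 z 93.4 F along/across/z -0.39 -5.94 7.59 Tz -0.05 grip 58.8 j7 -0.28
tool x yaw rel jig 1.141 UY in tool [ 9.091e-01 -4.165e-01 -4.000e-04]
```

Call:
step_arm(rows="0.0005 -0.0002 0 0 0 0;0.0005 -0.0002 0 0 0 0;0.0005 -0.0002 0 0 0 0;0 0 0 0 0 0")

```text
time: 9.1
ee_pos: [607.4, 119.7, 93.4]
tcp_rot: [-2.543, -1.843, 0.004]
contact_force: [-5.8, -1.4, 8.6]
opening: 13.6
grasp_force: 58.8
```

Call:
step_arm(rows="0.0005 -0.0002 0 0 0 0;0.0005 -0.0002 0 0 0 0;0 0 0 0 0 0")

```text
time: 9.4
ee_pos: [607.3, 120.7, 93.4]
tcp_rot: [-2.543, -1.843, 0.004]
contact_force: [-4.8, -2.3, 8.9]
opening: 13.7
grasp_force: 58.8
```

```bash
python3 -c "
from h import *
st()"
```

```text
t 9.4 along 62.2 across -0.66 z 93.4 F along/across/z -1.77 -5.07 8.9 Tz -0.02 grip 58.8 j7 -0.28
tool x yaw rel jig 1.141 UY in tool [ 9.091e-01 -4.165e-01 -4.000e-04]
```

Call:
step_arm(rows="0.0005 -0.0002 0 0 0 0;0.0005 -0.0002 0 0 0 0;0 0 0 0 0 0")

```text
time: 9.7
ee_pos: [607.2, 121.8, 93.4]
tcp_rot: [-2.543, -1.843, 0.004]
contact_force: [-4.8, -2.1, 7.8]
opening: 13.2
grasp_force: 58.9
```

Call:
step_arm(rows="0.0005 -0.0002 0 0 0 0;0 0 0 0 0 0")

```text
time: 9.9
ee_pos: [607.1, 122.4, 93.4]
tcp_rot: [-2.543, -1.843, 0.004]
contact_force: [-5.8, -1.5, 8.0]
opening: 13.2
grasp_force: 58.9
```

```bash
python3 -c "
from h import *
st()"
```

```text
t 9.9 along 63.84 across -0.67 z 93.4 F along/across/z -0.8 -5.97 7.97 Tz -0.03 grip 58.9 j7 -0.29
tool x yaw rel jig 1.141 UY in tool [ 9.091e-01 -4.165e-01 -4.000e-04]
```

Call:
step_arm(rows="0.0005 -0.0002 0 0 0 0;0 0 0 0 0 0")

```text
time: 10.1
ee_pos: [607.1, 122.8, 93.4]
tcp_rot: [-2.543, -1.843, 0.004]
contact_force: [-4.8, -2.8, 9.7]
opening: 13.2
grasp_force: 58.9
```

Call:
step_arm(rows="0.0005 -0.0002 0 0 0 0;0 0 0 0 0 0")

```text
time: 10.3
ee_pos: [607.0, 123.4, 93.4]
tcp_rot: [-2.543, -1.843, 0.004]
contact_force: [-5.3, -2.1, 8.5]
opening: 13.9
grasp_force: 58.9
```

Call:
step_arm(rows="0.0005 -0.0002 0 0 0 0;0 0 0 0 0 0")

```text
time: 10.5
ee_pos: [607.0, 123.9, 93.4]
tcp_rot: [-2.543, -1.843, 0.004]
contact_force: [-5.7, -1.4, 8.7]
opening: 13.7
grasp_force: 58.9
```

Call:
step_arm(rows="0.0005 -0.0002 0 0 0 0;0 0 0 0 0 0")

```text
time: 10.7
ee_pos: [606.9, 124.5, 93.4]
tcp_rot: [-2.543, -1.843, 0.004]
contact_force: [-5.7, -2.7, 8.4]
opening: 13.7
grasp_force: 58.9
```

Call:
step_arm(rows="0.0005 -0.0002 0 0 0 0;0 0 0 0 0 0")

```text
time: 10.9
ee_pos: [606.9, 125.0, 93.4]
tcp_rot: [-2.543, -1.843, 0.004]
contact_force: [-5.1, -2.0, 8.1]
opening: 13.8
grasp_force: 58.9
```

Call:
step_arm(rows="0.0005 -0.0002 0 0 0 0;0 0 0 0 0 0")

```text
time: 11.1
ee_pos: [606.8, 125.6, 93.4]
tcp_rot: [-2.543, -1.843, 0.004]
contact_force: [-5.8, -2.0, 8.2]
opening: 13.6
grasp_force: 58.9
```

Call:
step_arm(rows="0.0005 -0.0002 0 0 0 0;0 0 0 0 0 0")

```text
time: 11.3
ee_pos: [606.7, 126.1, 93.4]
tcp_rot: [-2.543, -1.843, 0.004]
contact_force: [-6.0, -1.3, 9.3]
opening: 13.3
grasp_force: 58.9
```

Call:
step_arm(rows="0.0005 -0.0002 0 0 0 0;0 0 0 0 0 0")

```text
time: 11.5
ee_pos: [606.7, 126.7, 93.4]
tcp_rot: [-2.543, -1.843, 0.004]
contact_force: [-5.5, -3.0, 10.6]
opening: 13.5
grasp_force: 58.9
```

```bash
python3 -c "
from h import *
st();f=save('wrist','w3.png')
cv2.imwrite('pics/w3c.png',cv2.resize(f['img'][60:340,0:340],None,fx=2.1,fy=2.1,interpolation=cv2.INTER_CUBIC))"
```

```text
t 11.5 along 68.15 across -0.63 z 93.4 F along/across/z -2.37 -5.84 10.57 Tz -0.04 grip 58.9 j7 -0.29
tool x yaw rel jig 1.141 UY in tool [ 9.091e-01 -4.165e-01 -3.000e-04]
```

View pics/w3c.png

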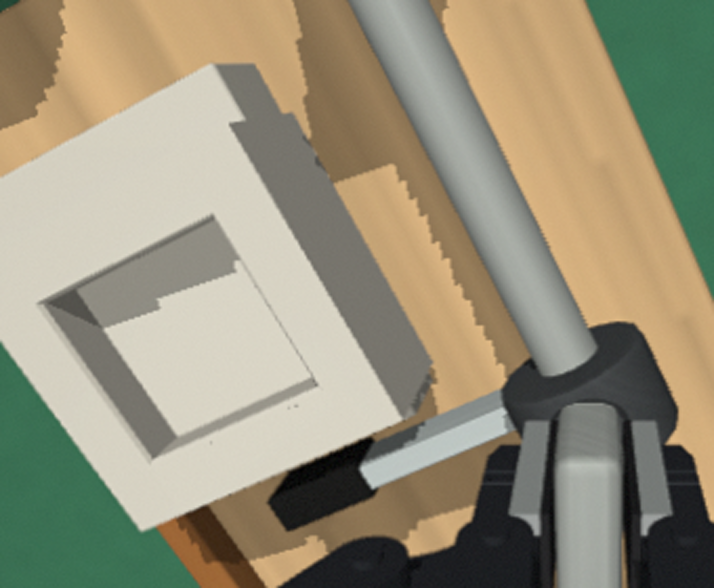

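The pad at (330,485) in the crop now sits right at the mould's near end. Contact is close, so I go on in small steps.

Call:
step_arm(rows="0.00036 -0.00016 0 0 0 0;0 0 0 0 0 0")

```text
time: 11.75
ee_pos: [606.6, 127.0, 93.3]
tcp_rot: [-2.543, -1.843, 0.005]
contact_force: [-6.4, -1.4, 8.8]
opening: 13.5
grasp_force: 58.9
```

Call:
step_arm(rows="0.00036 -0.00016 0 0 0 0;0 0 0 0 0 0")

```text
time: 11.95
ee_pos: [606.6, 127.4, 93.4]
tcp_rot: [-2.543, -1.842, 0.005]
contact_force: [-5.9, -2.3, 10.3]
opening: 13.9
grasp_force: 58.9
```

Call:
step_arm(rows="0.00036 -0.00016 0 0 0 0;0 0 0 0 0 0")

```text
time: 12.15
ee_pos: [606.6, 127.8, 93.4]
tcp_rot: [-2.543, -1.843, 0.005]
contact_force: [-5.4, -2.7, 9.1]
opening: 13.5
grasp_force: 58.9
```

Call:
step_arm(rows="0.00036 -0.00016 0 0 0 0;0 0 0 0 0 0")

```text
time: 12.35
ee_pos: [606.5, 128.2, 93.3]
tcp_rot: [-2.543, -1.843, 0.005]
contact_force: [-4.9, -2.5, 9.1]
opening: 13.4
grasp_force: 58.9
```

Call:
step_arm(rows="0.00036 -0.00016 0 0 0 0;0 0 0 0 0 0")

```text
time: 12.55
ee_pos: [606.5, 128.6, 93.4]
tcp_rot: [-2.543, -1.843, 0.005]
contact_force: [-6.2, -2.1, 7.3]
opening: 13.7
grasp_force: 58.9
```

Call:
step_arm(rows="0.00036 -0.00016 0 0 0 0;0 0 0 0 0 0")

```text
time: 12.75
ee_pos: [606.4, 129.0, 93.4]
tcp_rot: [-2.543, -1.843, 0.005]
contact_force: [-6.3, -2.6, 9.1]
opening: 13.5
grasp_force: 58.9
```

Call:
step_arm(rows="0.00036 -0.00016 0 0 0 0;0 0 0 0 0 0")

```text
time: 12.95
ee_pos: [606.4, 129.3, 93.4]
tcp_rot: [-2.543, -1.843, 0.005]
contact_force: [-6.8, -2.2, 8.5]
opening: 13.4
grasp_force: 58.9
```

Call:
step_arm(rows="0.00036 -0.00016 0 0 0 0;0 0 0 0 0 0")

```text
time: 13.15
ee_pos: [606.3, 129.7, 93.4]
tcp_rot: [-2.543, -1.843, 0.005]
contact_force: [-6.1, -1.4, 8.6]
opening: 13.4
grasp_force: 58.9
```

Call:
step_arm(rows="0.00036 -0.00016 0 0 0 0;0 0 0 0 0 0")

```text
time: 13.35
ee_pos: [606.3, 129.9, 93.4]
tcp_rot: [-2.543, -1.843, 0.005]
contact_force: [-5.5, -1.9, 9.4]
opening: 13.4
grasp_force: 58.9
```

```bash
python3 - <<'E'
from h import *
st()
f=load('w1');O=np.array([615,59,0])
for n,u,v,z in [('mtopR far',189,246,58),('mtopR near',199,327,58),('foot far',203.5,233,43),('foot near',208,301,43),('foot near bot',204,315.5,18)]:
    X=pt(f,u,v,z);print(n,((X-O)@UY).round(1),((X-O)@UX).round(1))
E
```

```text
t 13.35 along 71.41 across -0.66 z 93.4 F along/across/z -1.23 -5.66 9.42 Tz -0.01 grip 58.9 j7 -0.3
tool x yaw rel jig 1.141 UY in tool [ 9.091e-01 -4.166e-01 -7.000e-04]
mtopR far 80.3 -49.4
mtopR near 77.5 -133.8
foot far 70.3 -43.3
foot near 70.5 -114.8
foot near bot 81.8 -149.2
```

```bash
python3 - <<'E'
from h import *
f=load('w3');O=np.array([615,59,0])
for n,u,v,z in [('mtopR far',403,418,58),('mtopR near',143,530,58),('pad tip near',285,530,51),('pad tip near z33',285,530,33),('pad tip far',270,500,51),('pad root near',378,488,51),('rod/arm root',362,463,51),('mtopL far',215,65,43),('mould top far-left',232,122,58)]:
    X=pt(f,u/2.1,60+v/2.1,z);print(n,((X-O)@UY).round(1),((X-O)@UX).round(1))
for along in (57,62,68,74): print(along,[(px(f,O+along*UY+a*UX+[0,0,51])-[0,60]).round(0)*2.1 for a in(-70,-100)])
cv2.imwrite('pics/w3d.png',cv2.resize(f['img'][230:330,100:260],None,fx=5,fy=5,interpolation=cv2.INTER_CUBIC))
g=save('side','side2.png')
u,v=px(g,O+75*UY-85*UX+[0,0,45]); u,v=int(u),int(v); print(u,v)
cv2.imwrite('pics/side2c.png',cv2.resize(g['img'][v-40:v+40,u-50:u+50],None,fx=7,fy=7,interpolation=cv2.INTER_CUBIC))
E
```

```text
mtopR far 81.0 -48.7
mtopR near 80.8 -133.5
pad tip near 61.3 -101.3
pad tip near z33 53.4 -114.4
pad tip far 71.7 -99.8
pad root near 62.3 -69.3
rod/arm root 71.2 -69.3
mtopL far 180.2 -51.2
mould top far-left 164.7 -48.0
57 [array([384.3, 504. ]), array([296.1, 539.7])]
62 [array([375.9, 489.3]), array([287.7, 527.1])]
68 [array([365.4, 472.5]), array([277.2, 510.3])]
74 [array([354.9, 455.7]), array([264.6, 493.5])]
243 212
```

View pics/side2c.png

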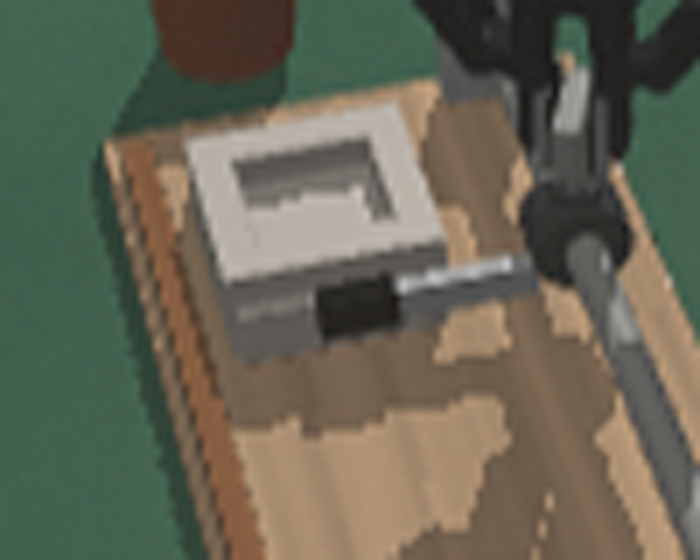

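The side crop shows the pad at (358,305) practically at the mould's short foot. The mould end is at about 81 mm along the rod, so contact should come within 1–2 mm.

Call:
step_arm(rows="0.00036 -0.00016 0 0 0 0;0 0 0 0 0 0")

```text
time: 13.6
ee_pos: [606.3, 129.9, 93.3]
tcp_rot: [-2.544, -1.843, 0.005]
contact_force: [-5.5, -3.5, 9.0]
opening: 13.4
grasp_force: 58.9
```

Call:
step_arm(rows="0.00036 -0.00016 0 0 0 0;0 0 0 0 0 0")

```text
time: 13.8
ee_pos: [606.3, 129.9, 93.4]
tcp_rot: [-2.544, -1.843, 0.006]
contact_force: [-5.8, -3.3, 8.0]
opening: 13.8
grasp_force: 58.9
```

Call:
step_arm(rows="0.00036 -0.00016 0 0 0 0;0 0 0 0 0 0")

```text
time: 14.0
ee_pos: [606.3, 130.0, 93.4]
tcp_rot: [2.545, 1.842, -0.006]
contact_force: [-5.4, -4.7, 10.0]
opening: 13.1
grasp_force: 58.9
```

Call:
step_arm(rows="0.00036 -0.00016 0 0 0 0;0.00036 -0.00016 0 0 0 0;0 0 0 0 0 0")

```text
time: 14.3
ee_pos: [606.3, 130.0, 93.4]
tcp_rot: [2.544, 1.841, -0.006]
contact_force: [-5.5, -5.0, 9.0]
opening: 13.6
grasp_force: 58.9
```

Call:
step_arm(rows="0.00036 -0.00016 0 0 0 0;0 0 0 0 0 0")

```text
time: 14.5
ee_pos: [606.3, 130.1, 93.3]
tcp_rot: [2.544, 1.841, -0.007]
contact_force: [-5.4, -5.5, 9.4]
opening: 13.5
grasp_force: 58.9
```

Call:
step_arm(rows="0.00036 -0.00016 0 0 0 0;0 0 0 0 0 0")

```text
time: 14.7
ee_pos: [606.3, 130.1, 93.4]
tcp_rot: [2.544, 1.84, -0.007]
contact_force: [-4.6, -7.4, 9.2]
opening: 13.4
grasp_force: 58.9
```

Call:
step_arm(rows="0.00036 -0.00016 0 0 0 0;0 0 0 0 0 0")

```text
time: 14.9
ee_pos: [606.3, 130.1, 93.3]
tcp_rot: [2.544, 1.84, -0.007]
contact_force: [-5.4, -7.1, 8.5]
opening: 13.6
grasp_force: 58.9
```

Call:
step_arm(rows="0.00036 -0.00016 0 0 0 0;0 0 0 0 0 0")

```text
time: 15.1
ee_pos: [606.3, 130.2, 93.4]
tcp_rot: [2.544, 1.84, -0.008]
contact_force: [-4.7, -8.4, 8.7]
opening: 13.8
grasp_force: 58.9
```

Call:
step_arm(rows="0 0 0 0 0 0;0 0 0 0 0 0")

```text
time: 15.3
ee_pos: [606.3, 130.2, 93.3]
tcp_rot: [2.544, 1.84, -0.008]
contact_force: [-4.8, -8.6, 10.4]
opening: 13.5
grasp_force: 58.9
```

```bash
python3 -c "
from h import *
st()"
```

```text
t 15.3 along 71.7 across -0.65 z 93.3 F along/across/z -7.99 -5.7 10.42 Tz 0.01 grip 58.9 j7 -0.3
tool x yaw rel jig 1.139 UY in tool [ 0.9082 -0.4184 -0.0041]
```

Call:
step_arm(rows="0 0 0 0 0 0.08;0 0 0 0 0 0.08;0 0 0 0 0 0.08;0 0 0 0 0 0.08;0 0 0 0 0 0")

```text
time: 15.8
ee_pos: [606.8, 129.9, 93.4]
tcp_rot: [2.804, 1.408, -0.006]
contact_force: [-4.2, -8.1, 8.7]
opening: 13.6
grasp_force: 58.9
```

```bash
python3 -c "
from h import *
st()"
```

```text
t 15.8 along 71.39 across -0.11 z 93.4 F along/across/z -7.61 -5.08 8.7 Tz 0.03 grip 58.9 j7 -0.57
tool x yaw rel jig 0.818 UY in tool [ 0.7295 -0.684  -0.005 ]
```

Call:
step_arm(rows="0.0003 -0.0003 0 0 0 0;0 0 0 0 0 0.08;0 0 0 0 0 0.08;0 0 0 0 0 0.08;0 0 0 0 0 0.08;0 0 0 0 0 0")

```text
time: 16.4
ee_pos: [607.3, 129.5, 93.4]
tcp_rot: [2.991, 0.942, -0.003]
contact_force: [-2.7, -10.9, 7.3]
opening: 13.4
grasp_force: 58.8
```

```bash
python3 -c "
from h import *
st()"
```

```text
t 16.4 along 70.95 across 0.25 z 93.4 F along/across/z -10.56 -3.94 7.29 Tz 0.08 grip 58.8 j7 -0.84
tool x yaw rel jig 0.497 UY in tool [ 0.4768 -0.879  -0.0062]
```

Call:
step_arm(rows="-0.00015 0.0003 0 0 0 0;0 0 0 0 0 0.08;0 0 0 0 0 0.08;0 0 0 0 0 0")

```text
time: 16.8
ee_pos: [607.4, 129.2, 93.4]
tcp_rot: [3.057, 0.699, -0.002]
contact_force: [-2.5, -9.8, 6.6]
opening: 13.4
grasp_force: 58.9
```

```bash
python3 -c "
from h import *
st()"
```

```text
t 16.8 along 70.65 across 0.36 z 93.4 F along/across/z -9.45 -3.56 6.6 Tz 0.07 grip 58.9 j7 -0.97
tool x yaw rel jig 0.337 UY in tool [ 0.3306 -0.9437 -0.0062]
```

Call:
step_arm(rows="0 0 0 0 0 0.08;0 0 0 0 0 0.08;0 0 0 0 0 0.06;0 0 0 0 0 0.06;0 0 0 0 0 0;0 0 0 0 0 0")

```text
time: 17.4
ee_pos: [607.6, 128.7, 93.5]
tcp_rot: [3.123, 0.268, -0.0]
contact_force: [-2.1, -11.3, 6.0]
opening: 13.7
grasp_force: 58.9
```

```bash
python3 -c "
from h import *
st()"
```

```text
t 17.4 along 70.13 across 0.48 z 93.5 F along/across/z -10.96 -3.36 6.01 Tz 0.02 grip 58.9 j7 -1.2
tool x yaw rel jig 0.058 UY in tool [ 0.0582 -0.9983 -0.0068]
```

Call:
step_arm(rows="0 0.001 0 0 0 0;0 0.001 0 0 0 0;0 0.001 0 0 0 0;0 0 0 0 0 0")

```text
time: 17.8
ee_pos: [607.6, 128.5, 93.5]
tcp_rot: [3.127, 0.271, -0.001]
contact_force: [-3.3, -5.7, 7.2]
opening: 13.4
grasp_force: 58.9
```

```bash
python3 -c "
from h import *
st()"
```

```text
t 17.8 along 69.88 across 0.47 z 93.5 F along/across/z -5.33 -3.93 7.2 Tz 0.05 grip 58.9 j7 -1.19
tool x yaw rel jig 0.06 UY in tool [ 0.06   -0.9982 -0.0032]
```

Call:
step_arm(rows="0 0.001 0 0 0 0;0 0.0006 0 0 0 0;0 0 0 0 0 0")

```text
time: 18.1
ee_pos: [607.6, 128.4, 93.5]
tcp_rot: [3.128, 0.272, -0.002]
contact_force: [-3.1, -4.0, 7.6]
opening: 13.7
grasp_force: 58.9
```

Call:
step_arm(rows="0 0 0 0 0 0;0 0 0 0 0 0;0 0 0 0 0 0;0 0 0 0 0 0;0 0 0 0 0 0;0 0 0 0 0 0;0 0 0 0 0 0;0 0 0 0 0 0;0 0 0 0 0 0;0 0 0 0 0 0", hand=0)

```text
time: 19.1
ee_pos: [608.1, 130.3, 92.9]
tcp_rot: [-3.13, -0.274, -0.0]
contact_force: [-0.3, -0.3, 0.4]
opening: 85.4
grasp_force: 0.0
```

Call:
step_arm(rows="0 0 -0.01 0 0 0;0 0 -0.02 0 0 0;0 0 -0.03 0 0 0;0 0 -0.03 0 0 0;0 0 -0.03 0 0 0;0 0 0 0 0 0;0 0 0 0 0 0")

```text
time: 19.8
ee_pos: [608.3, 130.4, 213.9]
tcp_rot: [-3.129, -0.274, -0.003]
contact_force: [-0.0, -0.1, -0.2]
opening: 85.4
grasp_force: 0.0
```

```bash
python3 -c "
from h import *
st();f=save('wrist','w4.png')
O=np.array([615,59,0])+70.7*UY
for th in (0,.1,.2): print(th,[px(f,O+[0,0,124]+a*(np.cos(th)*UX+np.sin(th)*UY)).round(0).tolist() for a in (-19,19)])
"
```

```text
t 19.8 along 71.74 across 1.37 z 213.9 F along/across/z -0.14 -0.05 -0.2 Tz 0.01 grip 0.0 j7 -1.29
tool x yaw rel jig 0.062 UY in tool [ 6.190e-02 -9.981e-01  9.000e-04]
0 [[281.0, 240.0], [284.0, 189.0]]
0.1 [[283.0, 241.0], [281.0, 189.0]]
0.2 [[286.0, 240.0], [279.0, 189.0]]
```

View pics/w4.png

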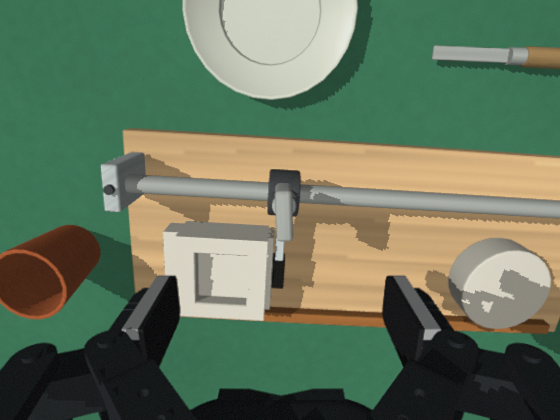

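The head runs from about (282,190) to (285,240), so the screw is at roughly 0.1 rad. The pad is against the mould's foot at (277,265), and the gripper is clear.

```bash
python3 -c "
from h import *
print(robot.close_job())"
```

```text
the job is handed in; nothing more can be done
None
```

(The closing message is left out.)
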